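Charge and close the ball mill

ROBOT

A 6-joint arm with a two-finger parallel gripper is mounted at the origin on a cart in front of the work surface, level with it; the furniture and walls round the work are solid. World frame = base frame: x ahead of the robot, y to its left, z up, the work surface at z = 0. Lengths are in m, angles in rad, forces in N, time in s.
With the tool pointing down it reaches from about 0.3 to 0.775 m from the base axis. Payload 14.6 kg.
Tool frame: the origin (TCP) lies at the very end of the fingers, on their centre line; the grasp point (between the pads) lies 19 mm behind it (ctrl.grasp_offset is the distance from the TCP to the grasp point, in m); z points along the fingers, y is the line along which they close (so a half turn about z gives the same grasp; the last joint's range is limited). The gripper opens to 94 mm and grips with 3 to 60 N. Pads are 16 mm wide; open, the fingers measure 119 mm over their backs; the gripper's body (75 mm by 177 mm) begins 78 mm behind the grasp point.
Start: joints at [1.181, 0.3, 1.521, -0, 1.321, -0.067], TCP at [0.174, 0.522, 0.205] pointing down, gripper open.
Joint ranges: [-3.03, 3.03], [-0.79, 2.21], [0.23, 2.52], [-1.04, 4.18], [0, 3.07], [-2.55, 2.55]. Speed limits (rad/s): [2.22, 2.22, 2.57, 3.14, 3.14, 3.14].

INTERFACE

Orientations are given as [roll, pitch, yaw] about the fixed x, y, z axes, in that order (R = Rz(yaw) Ry(pitch) Rx(roll)).
In Python, from station import ctrl gives the robot as it stands.
- The arm moves only by the tool step_arm, never from a script. Its argument "plan" is a list that holds one entry, the list of rows, each a list of 6 numbers: the shift along the tool's x, y, z in units of 30 mm (1.0 is 30 mm), then the turn, a rotation vector about the tool's x, y, z in units of 6 degrees (1.0 is 6 degrees). In form: [[[dx, dy, dz, wx, wy, wz], ...]]. A call has 1 to 8 rows; each row is the pose to reach, as a shift and turn from the pose commanded when the call began, along the tool's axes at that moment; what a row does not reach only later rows make up. A row lasts 1/12 s, in which the tool goes at most 41.7 mm and 7.16 degrees, less where a joint would pass 70% of its speed; a pose out of reach is approached as far as the arm can. A call with a gripper value outside its range is refused whole. "grip" is the opening, from 0 (shut) to 1 (fully open), set as the call begins (left out, the last holds). The fingers move at their own pace and stop on an object; "squeeze" is the grip in N (left out, the last holds). Time passes only in rows, so rows that repeat a pose let the fingers close. It gives the time, the measured TCP pose, the force, the opening and the grip force at its end, in the units of the state.
- ctrl.get_obs(): the state, without advancing time (a new reading comes with each control period).
- ctrl.camera(name): name is "scene" or "top"; returns the picture (420x560x3 uint8, red, green, blue); there is no depth.
- ctrl.camera_model(name): a dict with "intrinsics" (3x3 intrinsics, pixels), "R" (3x3) and "t" (3): a world point X has camera coordinates R X + t. Camera axes: x right, y down, z forward; pixel columns grow to the right and rows downward; lengths in m; the calibration is good to about 2 mm. A picture is of the moment at which its call begins. camera_model takes no time and is no camera call.
- ctrl.hand_in(): hands the job in; it is judged then, once.
Trained networks look in the newest picture that a camera, given by its name, has taken for a name from the list of things; names that differ only in an ending like _2 or _b are one class to them, and where a whole thing is asked for, a point or a joint stands for the part that bears it (a point fixed in the world has none). Each returns a list of dicts, best first, with "confidence" (0 to 1); they miss things now and then, are a little off and sometimes report something else, mostly with a low value. They report only what shows in the picture. A call takes as long as a camera call. They do not tell look-alikes from the thing itself.
- ctrl.masks_of(query, camera): "pixels" (420x560 bool, what is visible of it) and "at" ([column, row] in pixels, amid what is visible of it).
- ctrl.place_of(query, camera): "at" ([column, row] in pixels: a listed point, or the origin of a listed thing).
The state is a dict: "time_s": time; "qpos": joint angles; "joint_vel": joint speeds; "tau": joint torques, N m; "ee_pos": TCP position; "eef_rot": TCP orientation; "force": force on the tool from outside, world axes, zero at the start; "moment": the same for the moment, N m; "grip_width": finger opening in m; "grip_force": force on a finger pad.
Only numpy, scipy, OpenCV 4.12 (cv2) and the standard library are available. Lean on these libraries where they do the work, as an engineer would, in place of code of your own. Each camera call takes 0.05 s, during which the arm holds its last target. There are 200 camera calls.

TASK

Get the ball mill ready for a run: take exactly two of the largest milling balls from the sloped rack and put them into the open grinding jar one at a time, letting each go at the mouth rather than dropping it from higher up. Then seat the lid squarely in the jar and swing the mill's hold-down bail over it, pressing it fully home so that its pad clamps the lid. Leave the third large ball and all the smaller balls in the rack, and do not disturb the timer or the vial.

Things in the scene. Friction and masses are not known exactly. Their poses are not given: they have to be found in the camera images.
- large_0: large milling ball, bright steel sphere of 20 mm diameter, origin at its centre; at the start the lowest of the three large balls, lying against the rail's front stop; 33 g
- large_1: large milling ball, bright steel sphere of 20 mm diameter, origin at its centre; at the start the second in the row, touching the lowest
- large_2: large milling ball, bright steel sphere of 20 mm diameter, origin at its centre; at the start the third and highest in the row
- medium_0: medium milling ball, bright steel sphere of 14 mm diameter, origin at its centre
- medium_1: medium milling ball, bright steel sphere of 14 mm diameter, origin at its centre
- medium_2: medium milling ball, bright steel sphere of 14 mm diameter, origin at its centre
- small_0: small milling ball, bright steel sphere of 10 mm diameter, origin at its centre
- small_1: small milling ball, bright steel sphere of 10 mm diameter, origin at its centre
- small_2: small milling ball, bright steel sphere of 10 mm diameter, origin at its centre
- rack: fixed open aluminium ball rack, 120 x 186 mm, walls and dividers 26 mm high; origin under its centre. Three compartments side by side, 58 mm apart in the rack's y, each with a V-shaped steel rail along the rack's x. One ball size to a rail, three balls in a row; which rail holds which size varies. The rack may stand to the left or right of the lid, the mill on the other side
- rail_large: fixed rail with the large balls, 20 mm wide, axes as the rack's, origin under its centre at worktop height. It slopes 10 degrees down towards its -x end, where balls rest against a 16 mm wide stop; when one is taken the rest roll down. The lowest large ball's centre is 42 mm above the worktop and 6 mm above the rail's edges, so fingers closing along y can reach below its middle
- mill: fixed ball mill, a white box with its deck 45 mm above the worktop; origin under the jar's axis at worktop height; x runs from the front panel (robot's side) to the hinge at the back, z up. The box reaches from x -100 to +110 mm, y -80 to +80 mm. Two hinge posts stand at x +75, y +57 and -57 mm, 148 mm high
- jar_mouth (a point): centre of the open mouth of the steel grinding jar that is fixed on the mill, level with its rim, 98 mm above the worktop; axes as the mill's. The jar is 62 mm across outside, its bore 50 mm, 40 mm deep, with a slightly domed floor from which balls roll outwards
- bail_hinge (a point): middle of the bail's hinge axis, on the mill, 75 mm behind the jar's axis and 137 mm above the worktop; the axis runs along the mill's y
- bail_bar (a point): middle of the bail's round steel bar, 11 mm thick, along the mill's y, 86 mm free between the side arms, 155 mm from the hinge axis; the part to hold or push. Home, it is 80 mm in front of the jar's axis, 137 mm above the worktop
- bail (a joint): angle of the hold-down bail: 0 = home, level over the jar (end stop); 1.57 upright; 1.9 = leaning back, fully open. Starts open. The hinge is stiff (0.28 N m friction) and the bail stays where it is left
- pad: sprung rubber-faced pressure pad, 24 mm across, under the bail's cross-beam; origin at the centre of its face. It meets the hub of the seated lid just before the bail is home and is then pushed back some 5 mm against its spring (1 N per mm), so the bail needs a push of some 3 to 5 N at the bar to go fully home, where it stays
- lid: steel jar lid, 0.13 to 0.25 kg, standing upright on the worktop; origin at the centre of its underside. From below: spigot 47 mm across, 6 mm deep, with chamfered edge (enters the 50 mm bore), flange 62 mm across, 8 mm thick (rests on the rim), hub 26 mm across, 16 mm tall to grip; 30 mm in all. Seated, its origin is 6 mm below the jar's mouth
- timer: bystander: small white timer, 46 x 56 x 63 mm, origin under its centre
- amber_vial: bystander: brown vial with dark cap, 22 mm across, 53 mm tall, origin under its centre
There are look-alikes about, which are no part of the job. What is shaped like the lid but brown or orange is not meant.

How it is judged:
By the outcome, as a careful person would: the job done as asked, in the order asked, and still so for the second after the job is handed in, with the robot touching nothing.
It also fails if it takes over 72 s, if anything falls off the work surface, if the arm or the gripper's body presses on something with over 40 N, if the wrist force passes 120 N, or if a joint passes its speed limit or range.

## Working session

There is one attempt and no reset: what is moved stays moved. The work goes in short steps, Python scripts to look and compute and a tool call to move; the robot and the scene stay as the last step left them, time stands still between calls to the robot, and variables do not carry over. Pictures are saved under pics/ and viewed, at most 10 in all, crops included, and the job is handed in when it is done.

Besides the shell and the picture viewer there is one more tool, called after "Call:" by a JSON object that holds its "api" and its "payload". step_arm: Moves the arm, as the interface text tells. Its arguments: {"type":"object","properties":{"plan":{"type":"array","items":{"type":"array","items":{"type":"array","items":{"type":"number"}}}},"grip":{"type":"number"},"squeeze":{"type":"number"}},"required":["plan"]}

```bash
mkdir -p pics; ls; cat > h.py <<'E'
import numpy as np, cv2
from station import ctrl
def snap(n,f=None):
    im=ctrl.camera(n)
    if f: cv2.imwrite('pics/'+f,im[:,:,::-1])
    return im
def M(n):
    m=ctrl.camera_model(n); return np.array(m['intrinsics']),np.array(m['R']),np.array(m['t'])
def proj(n,X):
    K,R,t=M(n); p=K@(R@np.array(X,float)+t); return p[:2]/p[2]
def atz(n,px,z):
    K,R,t=M(n); d=R.T@np.linalg.inv(K)@np.array([px[0],px[1],1.]); c=-R.T@t
    return c+d*(z-c[2])/d[2]
def tri(p1,p2,a='scene',b='top'):
    A=[]
    for n,p in((a,p1),(b,p2)):
        K,R,t=M(n);P=K@np.c_[R,t]
        A+=[p[0]*P[2]-P[0],p[1]*P[2]-P[1]]
    X=np.linalg.svd(np.array(A))[2][-1]; return X[:3]/X[3]
E
python3 - <<'E'
from h import *
a=snap('scene','s0.png');b=snap('top','t0.png')
for q in ['large_0','rail_large','jar_mouth','bail_hinge','bail_bar','pad','lid','mill','rack','timer','amber_vial']:
    r={}
    for c in('scene','top'):
        r[c]=ctrl.place_of(q,c)
        print(q,c,[(np.round(d['at'],1).tolist(),round(d['confidence'],2)) for d in r[c][:4]])
    if r['scene'] and r['top']: print('   tri',tri(r['scene'][0]['at'],r['top'][0]['at']).round(4))
o=ctrl.get_obs();print(o)
for c in('scene','top'):
    K,R,t=M(c);print(c,-R.T@t,K[0,0])
E
```

```text
pics
large_0 scene [([344.7, 282.9], 0.56), ([327.9, 296.8], 0.46), ([332.6, 289.7], 0.41)]
large_0 top [([369.8, 224.5], 0.57), ([371.2, 244.0], 0.5), ([369.2, 234.1], 0.41)]
   tri [ 0.4996 -0.1386  0.0467]
rail_large scene [([334.4, 301.6], 0.5)]
rail_large top [([369.4, 229.6], 0.68)]
   tri [ 4.895e-01 -1.401e-01 -1.000e-04]
jar_mouth scene [([222.1, 184.6], 0.85)]
jar_mouth top [([188.7, 227.1], 0.66), ([420.2, 233.4], 0.64), ([269.2, 155.9], 0.63)]
   tri [0.4931 0.2603 0.0877]
bail_hinge scene [([244.8, 164.2], 0.97)]
bail_hinge top [([198.8, 189.7], 0.91), ([370.2, 230.4], 0.47), ([420.9, 227.3], 0.21)]
   tri [0.5622 0.2358 0.1309]
bail_bar scene [([254.9, 102.5], 0.75)]
bail_bar top [([193.1, 154.1], 0.96)]
   tri [0.5941 0.2225 0.2899]
pad scene [([247.4, 133.1], 0.61)]
pad top [([370.4, 227.3], 0.68), ([192.4, 182.8], 0.47)]
   tri [ 0.4121 -0.0613  0.4087]
lid scene [([244.2, 260.7], 0.95), ([287.6, 331.5], 0.9), ([289.1, 258.2], 0.8), ([379.9, 258.1], 0.59)]
lid top [([358.0, 283.2], 0.96), ([292.9, 220.9], 0.93), ([357.9, 162.9], 0.66)]
   tri [ 0.3451 -0.0774  0.185 
[... 632 characters left out ...]
.32073408e+00, -6.65692704e-02]), 'joint_vel': array([-6.83986714e-04, -1.78381273e-04, -3.37577337e-04,  8.35368313e-05,
        6.19314914e-04,  5.22716867e-04]), 'tau': array([-4.21369241e-04, -5.31661105e+01, -3.52918410e+01,  7.08762626e-02,
        2.10870261e-02,  3.92576169e-06]), 'ee_pos': array([0.17447222, 0.52157977, 0.205443  ]), 'eef_rot': array([-3.14155057e+00, -9.62765273e-06,  2.81875390e+00]), 'force': array([ 0.10359666,  0.53909588, -0.05990104]), 'moment': array([0.02875702, 0.01785964, 0.03635113]), 'grip_force': 0.0, 'grip_width': 0.09435717745721885}
scene [ 0.01421692 -0.44239918  0.68048849] 407.8755645969264
top [0.32994068 0.04944266 1.25531288] 542.5904151981626
```

View pics/s0.png

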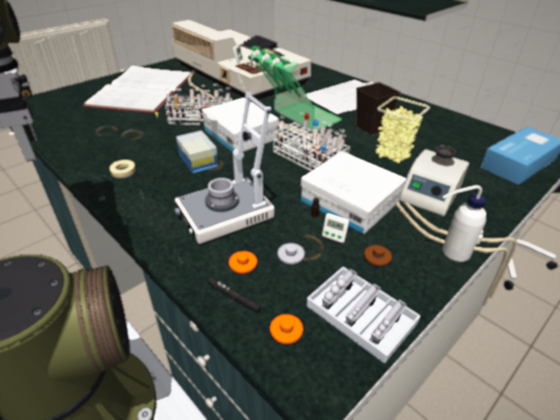

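View pics/t0.png

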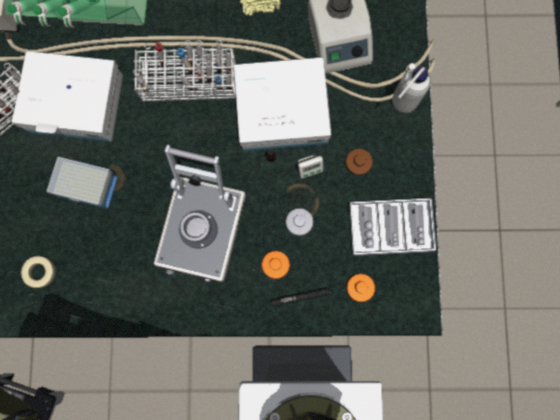

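The scene view shows the silver lid at (290,253). Its look-alikes are orange at (243,262) and (287,328), and brown at (378,255). The mill is at (222,195) with its bail open, and the rack is at (362,312). In the top view the lid is at (299,221), the jar at (197,228) and the rack at (392,227), and the large-ball candidates are the three rails at columns 367, 391 and 415. I'll check this in one close crop.

```bash
python3 - <<'E'
from h import *
a=snap('scene');b=snap('top')
A=cv2.resize(b[190:265,280:440],(800,375),interpolation=cv2.INTER_CUBIC)
B=cv2.resize(a[235:355,220:420],(375,225),interpolation=cv2.INTER_CUBIC)
C=cv2.resize(b[140:280,150:250],(160,224),interpolation=cv2.INTER_CUBIC)
D=cv2.resize(a[85:240,165:285],(174,225),interpolation=cv2.INTER_CUBIC)
o=np.zeros((600,800,3),np.uint8);o[:375]=A;o[375:,:375]=B;o[375:599,380:540]=C;o[375:,550:724]=D
cv2.imwrite('pics/c0.png',o[:,:,::-1])
for q in ['large_0','medium_0','small_0','lid']:
  for c in('scene','top'):
    print(q,c,[(np.round(d['at'],1).tolist(),round(d['confidence'],2),int(d['pixels'].sum())) for d in ctrl.masks_of(q,c)[:6]])
    print(q,c,'place',[(np.round(d['at'],1).tolist(),round(d['confidence'],2)) for d in ctrl.place_of(q,c)[:6]])
for d in ctrl.place_of('lid','top'): print('lid@0',atz('top',d['at'],0).round(4))
for d in ctrl.place_of('lid','scene'): print('lid@0 s',atz('scene',d['at'],0).round(4))
print(ctrl.place_of('jar_mouth','top'))
E
```

```text
large_0 scene [([328.0, 291.7], 0.67, 77), ([345.4, 280.3], 0.64, 69), ([333.5, 288.9], 0.61, 70)]
large_0 scene place [([332.1, 296.2], 0.43), ([334.3, 288.3], 0.41), ([343.6, 281.4], 0.4)]
large_0 top [([371.3, 228.0], 0.64, 64), ([365.8, 240.4], 0.51, 73), ([196.0, 166.7], 0.18, 1165)]
large_0 top place [([367.4, 233.2], 0.61), ([368.0, 227.0], 0.47), ([370.4, 243.2], 0.41)]
medium_0 scene [([384.5, 326.7], 0.56, 31), ([381.7, 325.6], 0.47, 42), ([335.5, 229.5], 0.43, 521)]
medium_0 scene place [([289.9, 255.0], 0.67), ([337.9, 298.9], 0.61), ([382.2, 330.2], 0.49), ([386.7, 323.3], 0.46), ([376.4, 332.4], 0.36)]
medium_0 top []
medium_0 top place [([421.1, 229.7], 0.46), ([420.0, 234.4], 0.4), ([416.7, 239.1], 0.37)]
small_0 scene []
small_0 scene place [([352.3, 312.3], 0.55), ([355.7, 307.4], 0.34)]
small_0 top []
small_0 top place [([369.6, 234.2], 0.51), ([194.6, 155.5], 0.34)]
lid scene [([288.3, 329.8], 0.9, 699), ([378.1, 257.6], 0.88, 408), ([289.5, 255.7], 0.82, 452), ([242.0, 258.7], 0.7, 491)]
lid scene place [([380.0, 255.9], 0.83), ([286.0, 329.4], 0.64), ([242.5, 265.4], 0.59), ([288.0, 258.5], 0.57)]
lid top [([274.9, 265.5], 0.93, 527), ([295.1, 221.9], 0.74, 527), ([357.5, 162.7], 0.65, 495), ([359.0, 286.7], 0.55, 570)]
lid top place [([355.8, 165.1], 0.69), ([294.6, 222.4], 0.68), ([361.0, 285.2], 0.63), ([274.7, 264.2], 0.62)]
lid@0 [ 0.647  -0.1151  0.    ]
lid@0 [0.5105 0.0315 0.    ]
lid@0 [ 0.3638 -0.1196  0.    ]
lid@0 [0.4133 0.0783 0.    ]
lid@0 s [ 0.665 -0.123  0.   ]
lid@0 s [ 0.362  -0.1155  0.    ]
lid@0 s [0.4099 0.0738 0.    ]
lid@0 s [0.5012 0.0185 0.    ]
[{'at': [192.6, 226.6], 'confidence': 0.62}]
```

View pics/c0.png

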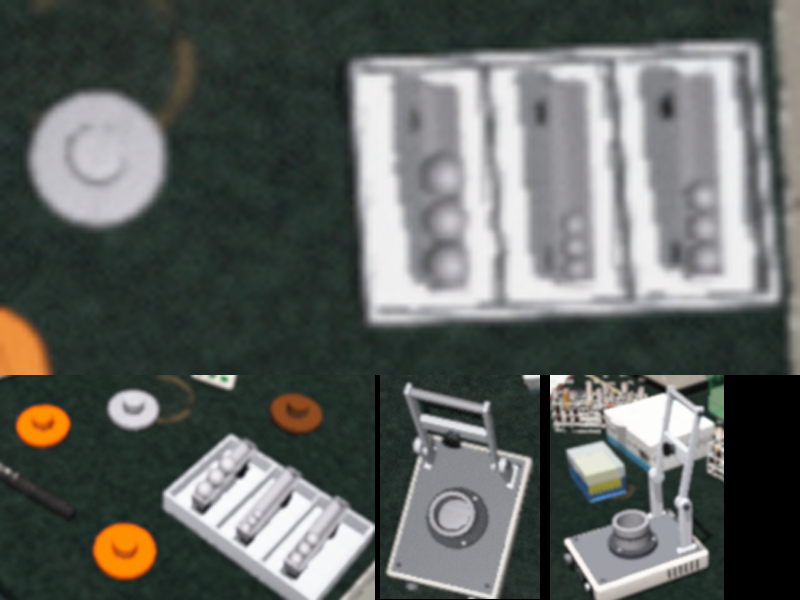

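The crop confirms it. The silver lid is at top (299.6,221.8), and the large balls lie on the left rail at top (369,243), (368.6,233.6) and (368,225). The middle rail holds the small balls and the right rail the medium ones. Next I refine these positions.

```bash
python3 - <<'E'
from h import *
T=snap('top');S=snap('scene')
def blob(im,x0,x1,y0,y1,th):
    g=im[y0:y1,x0:x1].astype(int); m=(g.min(2)>th).astype(np.uint8)
    n,l,s,c=cv2.connectedComponentsWithStats(m); i=1+s[1:,4].argmax()
    return c[i]+[x0,y0],s[i],(l==i).astype(np.uint8)
for n,im,w in(('top',T,(275,325,200,242)),('scene',S,(265,312,235,272))):
    c,s,m=blob(im,*w,115); cnt=max(cv2.findContours(m,0,1)[0],key=len)
    e=cv2.fitEllipse(cv2.convexHull(cnt)); p=np.array(e[0])+[w[0],w[2]]
    print('lid',n,c,s,e,atz(n,p,.011).round(4))
def hough(n,im,w,k,rmin,rmax,z,d,p2=18):
    x0,x1,y0,y1=w
    g=cv2.resize(cv2.cvtColor(im[y0:y1,x0:x1],cv2.COLOR_RGB2GRAY),None,fx=k,fy=k,interpolation=cv2.INTER_CUBIC)
    c=cv2.HoughCircles(g,cv2.HOUGH_GRADIENT,1,d,param1=60,param2=p2,minRadius=int(rmin*k),maxRadius=int(rmax*k))
    for q in (c[0][:6] if c is not None else []):
        p=(q[:2]+.5)/k-.5+[x0,y0]; print('h',n,p.round(2),'r',(q[2]/k).round(2),atz(n,p,z).round(4))
print('jar');hough('top',T,(170,222,200,252),6,10,16,.098,6)
print('balls');hough('top',T,(355,385,215,255),8,3,6.5,.044,40,10)
for P in[(369.2,242.8),(368.6,233.6),(368.2,224.8)]: print('ball',atz('top',P,.043).round(4))
# mill outline
g=T.astype(int); x0,y0=150,175; sub=g[y0:285,x0:252]; m=((sub.min(2)>165)).astype(np.uint8)
ys,xs=np.nonzero(m); r=cv2.minAreaRect(np.c_[xs,ys].astype(np.float32)); b=cv2.boxPoints(r)+[x0,y0]
for p in b: print('mill',p,atz('top',p,.045).round(4))
x0,y0=340,190; m=((g[y0:265,x0:445].min(2)>150)).astype(np.uint8)
n,l,s,c=cv2.connectedComponentsWithStats(m);ys,xs=np.nonzero(l==1+s[1:,4].argmax()); r=cv2.minAreaRect(np.c_[xs,ys].astype(np.float32)); b=cv2.boxPoints(r)+[x0,y0]
for p in b: print('rack',p,atz('top',p,.026).round(4))
for q in['jar_mouth','bail_hinge','bail_bar']:
  R=[]
  for i in range(3):
    a=ctrl.camera('scene');b=ctrl.camera('top');a=ctrl.place_of(q,'scene');b=ctrl.place_of(q,'top')
    if a and b:R.append(tri(a[0]['at'],b[0]['at']).round(4).tolist())
  print(q,R)
print(ctrl.get_obs()['time_s'])
E
```

```text
lid top [299.15929204 221.39292035] [ 11   9  27  26 565] ((24.187814712524414, 21.350236892700195), (26.221826553344727, 26.931711196899414), 79.1833724975586) [0.5113 0.021  0.011 ]
lid scene [290.72483221 252.88143177] [ 13   8  27  21 447] ((25.643003463745117, 17.851858139038086), (20.579999923706055, 27.047616958618164), 92.1932144165039) [0.5107 0.0197 0.011 ]
jar
h top [194.67 226.67] r 14.23 [0.4886 0.2481 0.098 ]
h top [195.5  227.33] r 12.62 [0.4871 0.2463 0.098 ]
h top [194.   225.83] r 14.37 [0.4904 0.2496 0.098 ]
h top [193.33 226.67] r 13.32 [0.4886 0.251  0.098 ]
h top [197. 229.] r 11.1 [0.4835 0.243  0.098 ]
h top [195.   225.67] r 13.67 [0.4908 0.2475 0.098 ]
balls
h top [367.12 241.75] r 6.15 [ 0.4592 -0.1301  0.044 ]
h top [383.75 243.5 ] r 5.88 [ 0.455  -0.1672  0.044 ]
h top [375.5  247.25] r 5.86 [ 0.4467 -0.1485  0.044 ]
h top [381.88 233.5 ] r 4.9 [ 0.4776 -0.1638  0.044 ]
h top [362.5  228.75] r 3.61 [ 0.4887 -0.1205  0.044 ]
h top [375.25 238.88] r 3.32 [ 0.4656 -0.1485  0.044 ]
ball [ 0.4569 -0.1348  0.043 ]
ball [ 0.4777 -0.1341  0.043 ]
ball [ 0.4977 -0.1338  0.043 ]
mill [151.48524857 265.93770599] [0.4082 0.3518 0.045 ]
mill [175.14426804 165.38688755] [0.6379 0.3047 0.045 ]
mill [246.26557922 182.121315  ] [0.5976 0.1415 0.045 ]
mill [222.60655212 282.6721344 ] [0.3702 0.1929 0.045 ]
rack [350.22225285 202.1857872 ] [ 0.5529 -0.0966  0.026 ]
rack [432.69491577 198.12976456] [ 0.561  -0.2866  0.026 ]
rack [435.2605896  250.29866409] [ 0.4406 -0.2867  0.026 ]
rack [352.78792572 254.35469055] [ 0.4327 -0.0994  0.026 ]
jar_mouth [[0.4931, 0.2521, 0.0921], [0.4929, 0.252, 0.0893], [0.4973, 0.2554, 0.0894]]
bail_hinge [[0.5626, 0.2331, 0.1401], [0.5614, 0.2313, 0.1392], [0.5651, 0.2397, 0.1263]]
bail_bar [[0.5979, 0.2253, 0.2871], [0.5878, 0.2203, 0.2953], [0.5906, 0.2215, 0.2963]]
4.15
```

```bash
cat >> h.py <<'E'
def plan(x,y,z,psi):
    o=ctrl.get_obs(); e=o['eef_rot']; p=o['ee_pos']
    from scipy.spatial.transform import Rotation as Ro
    R=Ro.from_euler('xyz',e).as_matrix(); Rt=Ro.from_euler('xyz',[np.pi,0,psi]).as_matrix()
    d=R.T@(np.array([x,y,z])-p)/.03; w=Ro.from_matrix(R.T@Rt).as_rotvec()/np.radians(6)
    print('t',round(o['time_s'],2),'p',p.round(4),'rot',e.round(4),'F',o['force'].round(2),'gw',round(o['grip_width'],4),'gf',round(o['grip_force'],2))
    print('PLAN',d.round(3).tolist(),w.round(2).tolist(),'rows>=',round(np.linalg.norm(d)*30/41.7,1))
E
python3 - <<'E'
from h import *
a=snap('scene')
for d in ctrl.masks_of('large_0','scene'):
    ys,xs=np.nonzero(d['pixels']); print(d['at'],xs.min(),xs.max(),ys.min(),ys.max(),atz('scene',d['at'],.043).round(4))
for P in[(.457,-.1346,.042),(.4767,-.134,.0455)]: print(proj('scene',P))
x0,y0=318,265
A=cv2.resize(a[y0:y0+45,x0:x0+50],(800,600)[:2],interpolation=cv2.INTER_CUBIC)
cv2.imwrite('pics/b.png',A[:,:,::-1])
plan(.457,-.1345,.13,3.17)
E
```

```text
[346.0, 281.3] 337 345 278 287 [ 0.5114 -0.1383  0.043 ]
[330.4, 295.5] 324 334 290 300 [ 0.4597 -0.1405  0.043 ]
[334.4, 289.8] 331 339 285 293 [ 0.4767 -0.1365  0.043 ]
[327.22295842 294.85708048]
[333.57231933 288.27637137]
t 4.25 p [0.1745 0.5216 0.2054] rot [-3.1416  0.      2.8188] F [-0.62 -0.24  0.66] gw 0.0939 gf 0.0
PLAN [-15.868, -17.752, 2.516] [-0.0, 0.0, -3.35] rows>= 17.2
```

View pics/b.png

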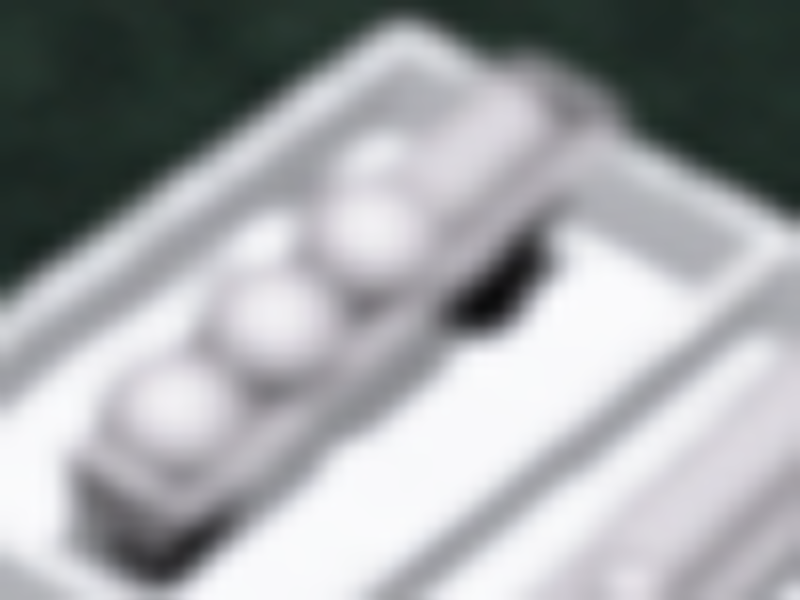

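The crop shows the three large balls. The lowest is at scene (328.6,295.6) and the second at (334.5,288.5), so the lowest ball is at about (0.457,-0.136).

Call:
{"api": "step_arm", "payload": {"plan": [[[-15.88,-17.8,2.5,0,0,-3.35],[-15.88,-17.8,2.5,0,0,-3.35],[-15.88,-17.8,2.5,0,0,-3.35],[-15.88,-17.8,2.5,0,0,-3.35],[-15.88,-17.8,2.5,0,0,-3.35],[-15.88,-17.8,2.5,0,0,-3.35],[-15.88,-17.8,2.5,0,0,-3.35],[-15.88,-17.8,2.5,0,0,-3.35]]], "grip": 0.45, "squeeze": 10}}

```text
time_s: 4.92
ee_pos: [0.3051, 0.2163, 0.1709]
eef_rot: [3.141, 0.001, -3.113]
force: [0.8, 0.5, -0.9]
grip_width: 0.0445
grip_force: 0.0
```

```bash
python3 -c "
from h import *
plan(.457,-.136,.12,3.17)"
```

```text
t 4.92 p [0.3051 0.2163 0.1709] rot [ 3.1412e+00  8.0000e-04 -3.1130e+00] F [ 0.84  0.51 -0.95] gw 0.0445 gf 0.0
PLAN [-4.725, -11.883, 1.695] [0.0, 0.01, 0.0] rows>= 9.3
```

Call:
{"api": "step_arm", "payload": {"plan": [[[-4.7,-11.9,1.7,0,0,0],[-4.7,-11.9,1.7,0,0,0],[-4.7,-11.9,1.7,0,0,0],[-4.7,-11.9,1.7,0,0,0],[-4.7,-11.9,1.7,0,0,0],[-4.7,-11.9,1.7,0,0,0],[-4.7,-11.9,1.7,0,0,0],[-4.7,-11.9,1.7,0,0,0]]]}}

```text
time_s: 5.58
ee_pos: [0.4352, -0.0881, 0.1268]
eef_rot: [-3.141, 0.001, -3.114]
force: [0.6, 1.8, 1.6]
grip_width: 0.0422
grip_force: 0.0
```

Call:
{"api": "step_arm", "payload": {"plan": [[[0,0,0,0,0,0],[0,0,0,0,0,0]]]}}

```text
time_s: 5.75
ee_pos: [0.4348, -0.0871, 0.1264]
eef_rot: [3.141, -0.001, -3.117]
force: [-0.0, -0.7, -0.6]
grip_width: 0.0426
grip_force: 0.0
```

```bash
python3 -c "
from h import *
plan(.457,-.136,.0375,3.17)"
```

```text
t 5.75 p [ 0.4348 -0.0871  0.1264] rot [ 3.1412e+00 -1.1000e-03 -3.1168e+00] F [-0.05 -0.65 -0.62] gw 0.0426 gf 0.0
PLAN [-0.704, -1.647, 2.962] [0.0, -0.01, -0.03] rows>= 2.5
```

Call:
{"api": "step_arm", "payload": {"plan": [[[-0.7,-1.65,0.5,0,0,0],[-0.7,-1.65,1.0,0,0,0],[-0.7,-1.65,1.7,0,0,0],[-0.7,-1.65,1.7,0,0,0],[-0.7,-1.65,1.7,0,0,0]]]}}

```text
time_s: 6.17
ee_pos: [0.4567, -0.1335, 0.0759]
eef_rot: [3.141, -0.002, -3.113]
force: [0.6, 0.5, 0.1]
grip_width: 0.0421
grip_force: 0.0
```

```bash
python3 - <<'E'
from h import *
plan(.457,-.136,.0375,3.17)
a=snap('scene')
A=cv2.resize(a[250:325,290:390],(800,600),interpolation=cv2.INTER_CUBIC)
cv2.imwrite('pics/g1.png',A[:,:,::-1])
print(proj('scene',[.457,-.136,.0375]),proj('scene',ctrl.get_obs()['ee_pos']))
E
```

```text
t 6.17 p [ 0.4567 -0.1335  0.0759] rot [ 3.1408e+00 -1.7000e-03 -3.1125e+00] F [0.56 0.5  0.11] gw 0.0421 gf 0.0
PLAN [-0.011, -0.086, 1.281] [0.01, -0.02, 0.01] rows>= 0.9
[327.55828656 296.72919194] [328.55006157 282.78654477]
```

View pics/g1.png

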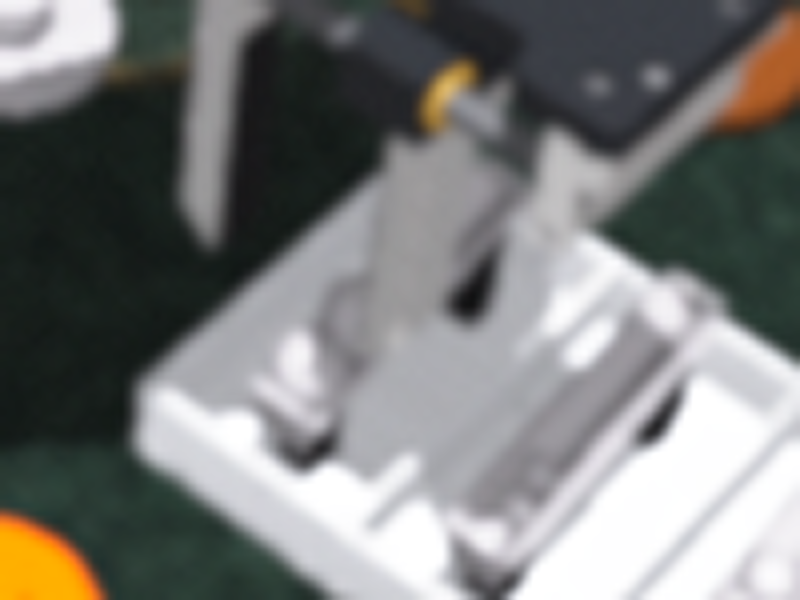

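The gripper straddles the rail: left fingertip at crop (205,245), right at (400,340), and the lowest ball at (300,365) below and between them. Going down.

Call:
{"api": "step_arm", "payload": {"plan": [[[-0.01,-0.06,0.7,0,0,0],[-0.01,-0.06,1.27,0,0,0],[-0.01,-0.06,1.27,0,0,0],[-0.01,-0.06,1.27,0,0,0]]]}}

```text
time_s: 6.55
ee_pos: [0.4578, -0.1359, 0.0389]
eef_rot: [-3.141, 0.0, -3.113]
force: [-0.1, 0.4, -0.5]
grip_width: 0.0422
grip_force: 0.0
```

Call:
{"api": "step_arm", "payload": {"plan": [[[0,0,0,0,0,0],[0,0,0,0,0,0],[0,0,0,0,0,0],[0,0,0,0,0,0],[0,0,0,0,0,0]]], "grip": 0.0}}

```text
time_s: 6.97
ee_pos: [0.4578, -0.1361, 0.0385]
eef_rot: [3.141, 0.001, -3.114]
force: [-0.2, 4.5, 5.7]
grip_width: 0.0189
grip_force: 10.0
```

Call:
{"api": "step_arm", "payload": {"plan": [[[0,0,-0.3,0,0,0],[0,0,-1.0,0,0,0],[0,0,-2.2,0,0,0],[0,0,-3.4,0,0,0],[0,0,-4.0,0,0,0],[0,0,-4.0,0,0,0]]]}}

```text
time_s: 7.47
ee_pos: [0.4591, -0.1371, 0.1627]
eef_rot: [-3.139, 0.007, -3.114]
force: [-0.2, 0.0, 0.4]
grip_width: 0.0189
grip_force: 10.0
```

```bash
python3 -c "
from h import *
a=snap('scene');p=ctrl.get_obs()['ee_pos'];u=proj('scene',p).astype(int);print(u)
u0=max(u[0]-30,0);v0=max(u[1]-25,0)
A=cv2.resize(a[v0:v0+50,u0:u0+66],(396,300),interpolation=cv2.INTER_CUBIC)
B=cv2.resize(a[265:315,305:371],(396,300),interpolation=cv2.INTER_CUBIC)
cv2.imwrite('pics/g2.png',np.hstack([A,B])[:,:,::-1])
plan(.488,.249,.155,2.915)"
```

```text
[334 252]
t 7.52 p [ 0.4582 -0.1368  0.16  ] rot [-3.1399  0.0037 -3.1136] F [ 0.44  0.58 -0.79] gw 0.0191 gf 10.0
PLAN [-1.352, 12.827, 0.15] [-0.01, 0.04, 2.43] rows>= 9.3
```

View pics/g2.png

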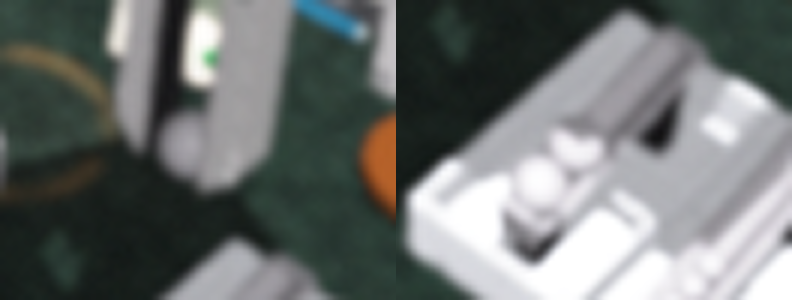

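The ball is held at the fingertips (crop (185,150)). The other two have rolled down, with the lowest at the stop (535,185 in the right-hand crop). Moving to the jar.

Call:
{"api": "step_arm", "payload": {"plan": [[[-1.35,12.83,0.15,0,0,2.43],[-1.35,12.83,0.15,0,0,2.43],[-1.35,12.83,0.15,0,0,2.43],[-1.35,12.83,0.15,0,0,2.43],[-1.35,12.83,0.15,0,0,2.43],[-1.35,12.83,0.15,0,0,2.43],[-1.35,12.83,0.15,0,0,2.43],[-1.35,12.83,0.15,0,0,2.43]]]}}

```text
time_s: 8.18
ee_pos: [0.4815, 0.1867, 0.1528]
eef_rot: [-3.14, -0.002, 2.915]
force: [0.5, -0.5, -1.1]
grip_width: 0.0187
grip_force: 10.0
```

```bash
python3 -c "
from h import *
plan(.488,.249,.101,2.915)"
```

```text
t 8.18 p [0.4815 0.1867 0.1528] rot [-3.1405e+00 -1.6000e-03  2.9151e+00] F [ 0.55 -0.55 -1.13] gw 0.0187 gf 10.0
PLAN [0.251, 2.075, 1.726] [-0.01, -0.02, 0.0] rows>= 2.0
```

Call:
{"api": "step_arm", "payload": {"plan": [[[0.25,2.07,0,0,0,0],[0.25,2.07,0,0,0,0],[0.25,2.07,0.6,0,0,0],[0.25,2.07,1.3,0,0,0],[0.25,2.07,1.65,0,0,0],[0.25,2.07,1.7,0,0,0],[0.25,2.07,1.7,0,0,0]]]}}

```text
time_s: 8.77
ee_pos: [0.4886, 0.2465, 0.1024]
eef_rot: [-3.14, -0.002, 2.915]
force: [-0.4, 0.2, 0.6]
grip_width: 0.0187
grip_force: 10.0
```

```bash
python3 -c "
from h import *
a=snap('scene');u=proj('scene',[.488,.249,.098]);print(u,proj('scene',ctrl.get_obs()['ee_pos']))
A=cv2.resize(a[140:215,170:270],(800,600),interpolation=cv2.INTER_CUBIC)
cv2.imwrite('pics/j1.png',A[:,:,::-1])
plan(.488,.249,.101,2.915)"
```

```text
[219.53751262 184.25692275] [220.30847408 182.67348318]
t 8.82 p [0.4892 0.2467 0.1034] rot [-3.1415e+00 -1.0000e-04  2.9146e+00] F [ 0.12  0.21 -0.29] gw 0.019 gf 10.0
PLAN [0.055, 0.065, 0.079] [-0.0, -0.0, -0.0] rows>= 0.1
```

View pics/j1.png

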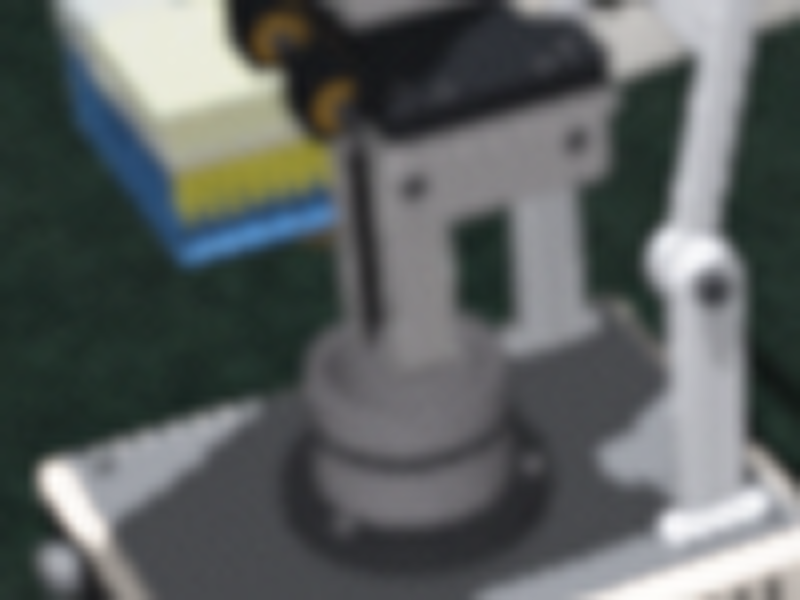

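The fingertips are centred over the jar mouth (rim around crop (405,370)). I lower 3 mm and release.

Call:
{"api": "step_arm", "payload": {"plan": [[[0,0.04,0.11,0,0,0],[0,0.04,0.11,0,0,0]]]}}

```text
time_s: 8.98
ee_pos: [0.4895, 0.2482, 0.1002]
eef_rot: [3.141, 0.001, 2.915]
force: [-0.3, 0.7, -0.8]
grip_width: 0.0193
grip_force: 10.0
```

Call:
{"api": "step_arm", "payload": {"plan": [[[0,0,0,0,0,0],[0,0,0,0,0,0],[0,0,0,0,0,0],[0,0,0,0,0,0]]], "grip": 0.4}}

```text
time_s: 9.32
ee_pos: [0.4894, 0.2482, 0.1]
eef_rot: [3.141, 0.0, 2.915]
force: [-0.2, -1.0, -0.2]
grip_width: 0.037
grip_force: 0.0
```

Call:
{"api": "step_arm", "payload": {"plan": [[[0,0,-0.8,0,0,0],[0,0,-1.8,0,0,0],[0,0,-1.8,0,0,0]]]}}

```text
time_s: 9.57
ee_pos: [0.4911, 0.2489, 0.159]
eef_rot: [3.137, 0.006, 2.915]
force: [1.2, -0.4, 2.0]
grip_width: 0.0377
grip_force: 0.0
```

```bash
python3 -c "
from h import *
plan(.457,-.136,.12,3.17)"
```

```text
t 9.57 p [0.4911 0.2489 0.159 ] rot [3.1374 0.0058 2.9152] F [ 1.24 -0.44  1.98] gw 0.0377 gf 0.0
PLAN [-1.766, -12.764, 1.257] [0.03, 0.06, -2.43] rows>= 9.3
```

Call:
{"api": "step_arm", "payload": {"plan": [[[-1.7,-12.75,0.5,0,0,-2.43],[-1.7,-12.75,0.5,0,0,-2.43],[-1.7,-12.75,0.5,0,0,-2.43],[-1.7,-12.75,0.5,0,0,-2.43],[-1.7,-12.75,0.5,0,0,-2.43],[-1.7,-12.75,0.5,0,0,-2.43],[-1.7,-12.75,0.5,0,0,-2.43],[-1.7,-12.75,0.5,0,0,-2.43]]]}}

```text
time_s: 10.23
ee_pos: [0.458, -0.0797, 0.1412]
eef_rot: [-3.141, 0.001, -3.113]
force: [1.2, -0.1, 0.5]
grip_width: 0.0375
grip_force: 0.0
```

Call:
{"api": "step_arm", "payload": {"plan": [[[0,0,0,0,0,0]]]}}

```text
time_s: 10.32
ee_pos: [0.4578, -0.0834, 0.1409]
eef_rot: [-3.141, 0.0, -3.119]
force: [0.5, 0.3, 1.1]
grip_width: 0.0376
grip_force: 0.0
```

```bash
python3 -c "
from h import *
plan(.457,-.136,.0375,3.17)
a=snap('scene')
for d in ctrl.masks_of('large_0','scene'):
    print(d['at'],d['confidence'],d['pixels'].sum(),atz('scene',d['at'],.043).round(4))
"
```

```text
t 10.32 p [ 0.4578 -0.0834  0.1409] rot [-3.1405e+00  1.0000e-04 -3.1189e+00] F [0.5  0.3  1.05] gw 0.0376 gf 0.0
PLAN [0.066, -1.75, 3.449] [-0.01, 0.0, -0.05] rows>= 2.8
[339.6, 286.5] 0.5 64 [ 0.491  -0.1381  0.043 ]
```

Call:
{"api": "step_arm", "payload": {"plan": [[[0.06,-1.3,0.3,0,0,0],[0.06,-1.75,1.2,0,0,0],[0.06,-1.75,2.2,0,0,0],[0.06,-1.75,2.2,0,0,0],[0.06,-1.75,2.2,0,0,0]]]}}

```text
time_s: 10.83
ee_pos: [0.458, -0.129, 0.0747]
eef_rot: [3.14, -0.002, -3.112]
force: [0.2, 1.0, 0.7]
grip_width: 0.0377
grip_force: 0.0
```

```bash
python3 -c "
from h import *
plan(.457,-.136,.0375,3.17)"
```

```text
t 10.83 p [ 0.458  -0.129   0.0747] rot [ 3.1405e+00 -2.4000e-03 -3.1121e+00] F [0.24 0.96 0.74] gw 0.0377 gf 0.0
PLAN [0.037, -0.233, 1.241] [0.01, -0.02, 0.01] rows>= 0.9
```

Call:
{"api": "step_arm", "payload": {"plan": [[[0.03,-0.23,0.1,0,0,0],[0.03,-0.23,0.7,0,0,0],[0.03,-0.23,1.22,0,0,0],[0.03,-0.23,1.22,0,0,0],[0.03,-0.23,1.22,0,0,0]]]}}

```text
time_s: 11.25
ee_pos: [0.4581, -0.1372, 0.0395]
eef_rot: [-3.141, 0.001, -3.113]
force: [0.5, 0.2, 1.9]
grip_width: 0.038
grip_force: 0.0
```

Call:
{"api": "step_arm", "payload": {"plan": [[[0,0,0,0,0,0],[0,0,0,0,0,0],[0,0,0,0,0,0],[0,0,0,0,0,0],[0,0,0,0,0,0]]], "grip": 0.0}}

```text
time_s: 11.67
ee_pos: [0.458, -0.1364, 0.0394]
eef_rot: [3.14, 0.001, -3.114]
force: [-0.1, 10.1, 7.4]
grip_width: 0.0189
grip_force: 10.0
```

Call:
{"api": "step_arm", "payload": {"plan": [[[0,0,-0.3,0,0,0],[0,0,-1.0,0,0,0],[0,0,-2.2,0,0,0],[0,0,-3.4,0,0,0],[0,0,-4.0,0,0,0],[0,0,-4.0,0,0,0],[0,0,-4.0,0,0,0]]]}}

```text
time_s: 12.25
ee_pos: [0.4578, -0.1374, 0.1594]
eef_rot: [-3.141, 0.002, -3.114]
force: [-0.0, 0.4, -1.8]
grip_width: 0.0191
grip_force: 10.0
```

```bash
python3 -c "
from h import *
plan(.488,.249,.155,2.915)"
```

```text
t 12.25 p [ 0.4578 -0.1374  0.1594] rot [-3.1406e+00  1.9000e-03 -3.1135e+00] F [-0.03  0.44 -1.82] gw 0.0191 gf 10.0
PLAN [-1.368, 12.848, 0.136] [-0.01, 0.02, 2.43] rows>= 9.3
```

Call:
{"api": "step_arm", "payload": {"plan": [[[-1.35,12.83,0.15,0,0,2.43],[-1.35,12.83,0.15,0,0,2.43],[-1.35,12.83,0.15,0,0,2.43],[-1.35,12.83,0.15,0,0,2.43],[-1.35,12.83,0.15,0,0,2.43],[-1.35,12.83,0.15,0,0,2.43],[-1.35,12.83,0.15,0,0,2.43],[-1.35,12.83,0.15,0,0,2.43]]]}}

```text
time_s: 12.92
ee_pos: [0.4814, 0.1859, 0.1533]
eef_rot: [-3.14, -0.002, 2.915]
force: [1.5, -0.7, -1.2]
grip_width: 0.0191
grip_force: 10.0
```

```bash
python3 -c "
from h import *
plan(.489,.249,.0995,2.915)"
```

```text
t 12.92 p [0.4814 0.1859 0.1533] rot [-3.1404e+00 -1.9000e-03  2.9151e+00] F [ 1.53 -0.68 -1.15] gw 0.0191 gf 10.0
PLAN [0.223, 2.11, 1.79] [-0.01, -0.02, 0.0] rows>= 2.0
```

Call:
{"api": "step_arm", "payload": {"plan": [[[0.23,2.12,0,0,0,0],[0.23,2.12,0,0,0,0],[0.23,2.12,0.6,0,0,0],[0.23,2.12,1.3,0,0,0],[0.23,2.12,1.75,0,0,0],[0.23,2.12,1.81,0,0,0],[0.23,2.12,1.81,0,0,0],[0.23,2.12,1.81,0,0,0]]]}}

```text
time_s: 13.58
ee_pos: [0.49, 0.2474, 0.1006]
eef_rot: [-3.141, -0.0, 2.915]
force: [0.5, 0.1, -0.1]
grip_width: 0.0192
grip_force: 10.0
```

Call:
{"api": "step_arm", "payload": {"plan": [[[0,0,0,0,0,0],[0,0,0,0,0,0],[0,0,0,0,0,0],[0,0,0,0,0,0]]], "grip": 0.4}}

```text
time_s: 13.92
ee_pos: [0.4901, 0.2475, 0.1009]
eef_rot: [3.141, 0.001, 2.915]
force: [-0.2, -0.3, 1.4]
grip_width: 0.0371
grip_force: 0.0
```

Call:
{"api": "step_arm", "payload": {"plan": [[[0,0,-0.8,0,0,0],[0,0,-1.8,0,0,0],[0,0,-1.8,0,0,0]]]}}

```text
time_s: 14.17
ee_pos: [0.4918, 0.2483, 0.1598]
eef_rot: [3.137, 0.006, 2.915]
force: [1.0, -0.5, 1.4]
grip_width: 0.0375
grip_force: 0.0
```

```bash
python3 -c "
from h import *
plan(.511,.0205,.1,2.915)"
```

```text
t 14.17 p [0.4918 0.2483 0.1598] rot [3.1372 0.0061 2.9151] F [ 0.97 -0.46  1.36] gw 0.0375 gf 0.0
PLAN [-2.317, -7.264, 1.976] [0.04, 0.06, 0.0] rows>= 5.7
```

Call:
{"api": "step_arm", "payload": {"plan": [[[-2.28,-7.3,1.7,0,0,0],[-2.28,-7.3,1.7,0,0,0],[-2.28,-7.3,1.7,0,0,0],[-2.28,-7.3,1.7,0,0,0],[-2.28,-7.3,1.7,0,0,0],[-2.28,-7.3,1.7,0,0,0],[-2.28,-7.3,1.7,0,0,0],[-2.28,-7.3,1.7,0,0,0]]], "grip": 0.6}}

```text
time_s: 14.83
ee_pos: [0.5074, 0.0178, 0.1033]
eef_rot: [3.142, -0.0, 2.913]
force: [-1.1, -0.2, -0.2]
grip_width: 0.0565
grip_force: 0.0
```

```bash
python3 - <<'E'
from h import *
plan(.511,.0205,.0168,2.915)
# refine jar centre, top view clear now?
ims=[snap('top') for _ in range(3)]
im=np.mean(ims,0).astype(np.uint8)
def disc(r_in,r_out,cx,cy,z,n=72):
    a=np.linspace(0,2*np.pi,n,endpoint=False); g=cv2.cvtColor(im,cv2.COLOR_RGB2GRAY).astype(np.float32)
    s=[]
    for r in(r_in,r_out):
        P=np.array([proj('top',(cx+r*np.cos(t),cy+r*np.sin(t),z)) for t in a],np.float32)
        s.append(cv2.remap(g,P[:,0].reshape(1,-1),P[:,1].reshape(1,-1),cv2.INTER_LINEAR)[0])
    return s
best=[]
for x in np.arange(.480,.499,.001):
    for y in np.arange(.238,.260,.001):
        s=disc(.028,.034,x,y,.098,36); best.append((np.mean(np.clip(s[0]-s[1],-60,60)),x,y))
best.sort(reverse=True);print('jar rim',[tuple(np.round(b,3)) for b in best[:6]])
A=cv2.resize(im[205:250,165:225],(800,600),interpolation=cv2.INTER_CUBIC)
cv2.imwrite('pics/j2.png',A[:,:,::-1])
print(proj('top',(.489,.249,.098)))
E
```

```text
t 14.83 p [0.5074 0.0178 0.1033] rot [ 3.1415e+00 -2.0000e-04  2.9126e+00] F [-1.06 -0.25 -0.18] gw 0.0565 gf 0.0
PLAN [-0.097, 0.116, 2.882] [0.0, -0.0, -0.02] rows>= 2.1Traceback (most recent call last):
  File "<stdin>", line 16, in <module>
  File "<stdin>", line 10, in disc
  File "h.py", line 10, in proj
    K,R,t=M(n); p=K@(R@np.array(X,float)+t); return p[:2]/p[2]
          ~^^^
  File "h.py", line 8, in M
    m=ctrl.camera_model(n); return np.array(m['intrinsics']),np.array(m['R']),np.array(m['t'])
ValueError: time passes only in moves, steps and waits
```

```bash
cat >> h.py <<'E'
_c={}
_M=M
def M(n):
    if n not in _c: _c[n]=_M(n)
    return _c[n]
def pts(n,X):
    K,R,t=M(n); q=(K@(R@np.asarray(X,float).T+t[:,None])); return (q[:2]/q[2]).T.astype(np.float32)
def ring(n,g,c,z,ri,ro,a):
    v=[]
    for r in(ri,ro):
        P=pts(n,np.c_[c[0]+r*np.cos(a),c[1]+r*np.sin(a),0*a+z]); v.append(cv2.remap(g,P[:,0].reshape(1,-1),P[:,1].reshape(1,-1),1)[0])
    return v[0]-v[1]
def fitring(n,im,c0,z,r,w=.003,a=np.linspace(0,2*np.pi,72,endpoint=False),span=.01,sgn=1):
    g=cv2.cvtColor(im,cv2.COLOR_RGB2GRAY).astype(np.float32); B=[]
    for x in np.arange(-span,span+1e-6,.001):
        for y in np.arange(-span,span+1e-6,.001):
            B.append((np.mean(np.clip(sgn*ring(n,g,(c0[0]+x,c0[1]+y),z,r-w,r+w,a),-60,60)),c0[0]+x,c0[1]+y))
    B=np.array(sorted(B,reverse=True)); return B[:8].mean(0).round(4)
E
python3 - <<'E'
from h import *
im={n:np.mean([snap(n) for _ in range(2)],0).astype(np.uint8) for n in('top','scene')}
c=(.489,.249)
print('outer top',fitring('top',im['top'],c,.098,.031))
print('bore top',fitring('top',im['top'],c,.098,.025))
print('bore scene',fitring('scene',im['scene'],c,.098,.025))
print('outer scene',fitring('scene',im['scene'],c,.098,.031))
print('lid scene',fitring('scene',im['scene'],(.511,.0205),.014,.031))
A=cv2.resize(im['top'][205:250,165:225],(400,300),interpolation=cv2.INTER_CUBIC)
B=cv2.resize(im['scene'][165:210,190:250],(400,300),interpolation=cv2.INTER_CUBIC)
C=cv2.resize(im['scene'][225:285,260:340],(400,300),interpolation=cv2.INTER_CUBIC)
D=cv2.resize(im['scene'][262:322,300:380],(400,300),interpolation=cv2.INTER_CUBIC)
cv2.imwrite('pics/j2.png',np.vstack([np.hstack([A,B]),np.hstack([C,D])])[:,:,::-1])
plan(.511,.0205,.05,2.915)
E
```

```text
outer top [56.6062  0.4891  0.2481]
bore top [41.8843  0.4844  0.2415]
bore scene [22.4117  0.482   0.2551]
outer scene [45.6423  0.4879  0.2461]
lid scene [5.63307e+01 5.09900e-01 1.86000e-02]
t 15.18 p [0.5075 0.0195 0.1036] rot [3.1415e+00 3.0000e-04 2.9164e+00] F [-0.11  0.35 -0.79] gw 0.0565 gf 0.0
PLAN [-0.107, 0.058, 1.787] [0.0, 0.0, 0.01] rows>= 1.3
```

View pics/j2.png

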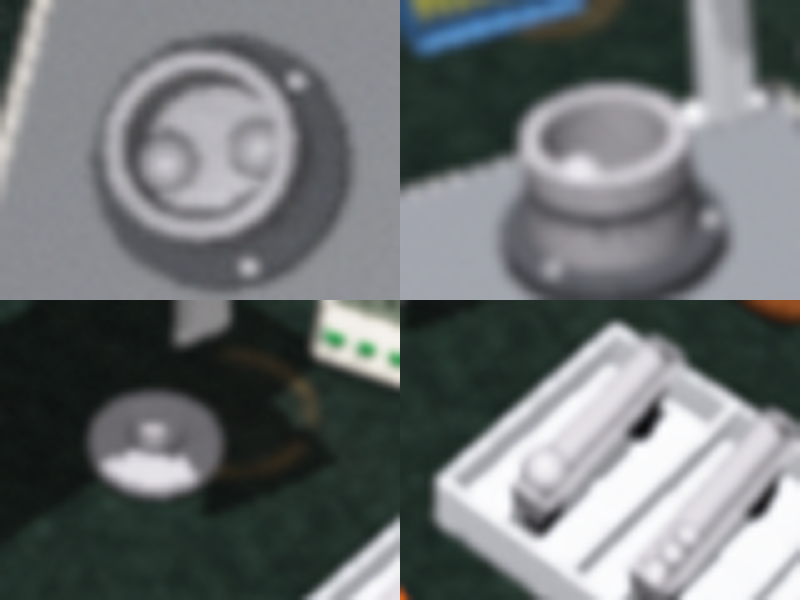

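The jar holds two balls (crop (168,160) and (260,150)), and the third large ball is alone on its rail (545,465). The jar-to-lid offset agrees in both views at (-0.022, 0.2273). Now I grasp the hub.

Call:
{"api": "step_arm", "payload": {"plan": [[[-0.1,0.02,0.8,0,0,0],[-0.1,0.02,1.8,0,0,0],[-0.1,0.02,1.8,0,0,0],[-0.1,0.02,1.8,0,0,0]]]}}

```text
time_s: 15.52
ee_pos: [0.5099, 0.019, 0.049]
eef_rot: [-3.141, -0.003, 2.916]
force: [0.3, -0.5, 1.5]
grip_width: 0.0564
grip_force: 0.0
```

```bash
python3 -c "
from h import *
plan(.5105,.0198,.0168,2.915)"
```

```text
t 15.52 p [0.5099 0.019  0.049 ] rot [-3.1411e+00 -2.5000e-03  2.9157e+00] F [ 0.27 -0.55  1.51] gw 0.0564 gf 0.0
PLAN [-0.018, 0.032, 1.075] [-0.0, -0.02, 0.01] rows>= 0.8
```

Call:
{"api": "step_arm", "payload": {"plan": [[[-0.02,0.03,0.6,0,0,0],[-0.02,0.03,1.07,0,0,0],[-0.02,0.03,1.07,0,0,0],[-0.02,0.03,1.07,0,0,0]]], "squeeze": 20}}

```text
time_s: 15.85
ee_pos: [0.5117, 0.0195, 0.0186]
eef_rot: [3.141, 0.001, 2.915]
force: [0.1, -0.0, -0.6]
grip_width: 0.0562
grip_force: 0.0
```

Call:
{"api": "step_arm", "payload": {"plan": [[[0,0,0,0,0,0],[0,0,0,0,0,0],[0,0,0,0,0,0],[0,0,0,0,0,0],[0,0,0,0,0,0],[0,0,0,0,0,0]]], "grip": 0.0, "squeeze": 20}}

```text
time_s: 16.35
ee_pos: [0.5115, 0.0195, 0.0177]
eef_rot: [3.141, 0.001, 2.915]
force: [-0.7, 1.0, 4.4]
grip_width: 0.0253
grip_force: 20.0
```

```bash
python3 -c "
from h import *
a=snap('scene');print('lid scene',fitring('scene',a,(.511,.0205),.014,.031,a=np.linspace(np.pi*.9,np.pi*2,40)))
plan(.511,.0205,.1,2.915)"
```

```text
lid scene [5.80646e+01 5.06900e-01 1.36000e-02]
t 16.4 p [0.5115 0.0195 0.0177] rot [3.1413e+00 6.0000e-04 2.9151e+00] F [-0.9   1.16  5.29] gw 0.0253 gf 20.0
PLAN [0.023, 0.031, -2.742] [0.0, 0.01, 0.0] rows>= 2.0
```

Call:
{"api": "step_arm", "payload": {"plan": [[[0,0,-0.3,0,0,0],[0,0,-1.2,0,0,0],[0,0,-2.4,0,0,0],[0,0,-3.6,0,0,0],[0,0,-4.6,0,0,0],[0,0,-4.6,0,0,0]]]}}

```text
time_s: 16.9
ee_pos: [0.5133, 0.0193, 0.1616]
eef_rot: [3.14, 0.009, 2.915]
force: [0.3, 0.0, -0.7]
grip_width: 0.0255
grip_force: 20.0
```

```bash
python3 -c "
from h import *
plan(.489,.2470,.152,2.915)"
```

```text
t 16.9 p [0.5133 0.0193 0.1616] rot [3.14   0.0085 2.9152] F [ 0.3   0.01 -0.72] gw 0.0255 gf 20.0
PLAN [2.497, 7.213, 0.31] [0.01, 0.08, 0.0] rows>= 5.5
```

Call:
{"api": "step_arm", "payload": {"plan": [[[2.45,7.2,0.1,0,0,0],[2.45,7.2,0.1,0,0,0],[2.45,7.2,0.1,0,0,0],[2.45,7.2,0.1,0,0,0],[2.45,7.2,0.1,0,0,0],[2.45,7.2,0.1,0,0,0],[2.45,7.2,0.1,0,0,0],[2.45,7.2,0.1,0,0,0]]]}}

```text
time_s: 17.57
ee_pos: [0.4875, 0.247, 0.1516]
eef_rot: [-3.141, -0.001, 2.917]
force: [0.4, -0.2, -1.3]
grip_width: 0.025
grip_force: 20.0
```

Call:
{"api": "step_arm", "payload": {"plan": [[[0,0,0.3,0,0,0],[0,0,0.3,0,0,0],[0,0,0.3,0,0,0]]]}}

```text
time_s: 17.82
ee_pos: [0.488, 0.2453, 0.1425]
eef_rot: [-3.141, -0.001, 2.914]
force: [-0.3, -0.7, -0.8]
grip_width: 0.0254
grip_force: 20.0
```

```bash
python3 - <<'E'
from h import *
o=ctrl.get_obs();p=o['ee_pos'];print(p,o['force'])
a=np.mean([snap('scene') for _ in range(3)],0).astype(np.uint8)
al=np.linspace(0,2*np.pi,72,endpoint=False)
K,R,t=M('scene');cam=-R.T@t;v=np.arctan2(cam[1]-p[1],cam[0]-p[0]);front=v+np.linspace(-1.6,1.6,40)
zt=p[2]-.0177+.014
for w in(.002,.003): print('lid top-edge',fitring('scene',a,p[:2],zt,.031,w=w,a=front))
for w in(.002,.003): print('lid low-edge',fitring('scene',a,p[:2],zt-.008,.031,w=w,a=front))
print('jar front',fitring('scene',a,(.4885,.2472),.098,.031,a=v+np.linspace(-1,1,40)))
B=cv2.resize(a[140:215,170:270],(800,600),interpolation=cv2.INTER_CUBIC)
cv2.imwrite('pics/l1.png',B[:,:,::-1])
for q in((p[0],p[1],zt),(.4885,.2472,.098)):
    for r in(.031,):print(np.round((pts('scene',[[q[0]+r*np.cos(x),q[1]+r*np.sin(x),q[2]] for x in(v-1.57,v,v+1.57)])-[170,140])*8,0).tolist())
plan(.489,.247,.13,2.915)
E
```

```text
[0.48801018 0.24525135 0.14254813] [-0.29954322 -0.67882414 -0.75123258]
lid top-edge [17.3286  0.4819  0.239 ]
lid top-edge [23.5623  0.4819  0.239 ]
lid low-edge [17.388   0.4881  0.2479]
lid low-edge [23.8063  0.4881  0.2483]
jar front [16.754   0.4796  0.2378]
[[290.0, 256.0], [399.0, 306.0], [497.0, 240.0]]
[[300.0, 364.0], [406.0, 414.0], [502.0, 348.0]]
t 17.97 p [0.4884 0.2458 0.1434] rot [3.1416e+00 1.0000e-04 2.9142e+00] F [ 0.05 -0.11 -1.92] gw 0.0254 gf 20.0
PLAN [-0.011, 0.043, 0.448] [0.0, 0.0, -0.01] rows>= 0.3
```

View pics/l1.png

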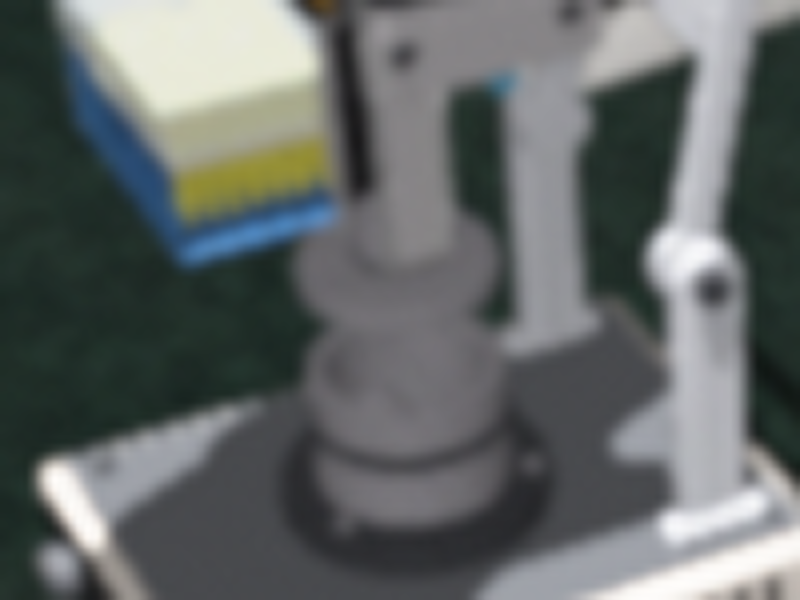

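The lid flange (293–499, centred at 396) hovers over the jar rim (303–507, centred at 405), both slightly offset from prediction by the same amount. I correct by about 1.5 mm and lower in small steps, watching the force.

Call:
{"api": "step_arm", "payload": {"plan": [[[-0.02,0.045,0.3,0,0,0],[-0.02,0.045,0.7,0,0,0],[-0.02,0.045,0.8,0,0,0],[-0.02,0.045,0.8,0,0,0],[-0.02,0.045,0.8,0,0,0]]]}}

```text
time_s: 18.38
ee_pos: [0.4891, 0.2476, 0.1193]
eef_rot: [-3.142, -0.0, 2.915]
force: [-0.7, 0.3, -1.2]
grip_width: 0.0255
grip_force: 20.0
```

Call:
{"api": "step_arm", "payload": {"plan": [[[0,0,0,0,0,0]]]}}

```text
time_s: 18.47
ee_pos: [0.4893, 0.2476, 0.1198]
eef_rot: [3.141, 0.001, 2.915]
force: [-0.2, 0.7, -1.9]
grip_width: 0.0254
grip_force: 20.0
```

Call:
{"api": "step_arm", "payload": {"plan": [[[0,0,0,0,0,0]]]}}

```text
time_s: 18.55
ee_pos: [0.4893, 0.2477, 0.1198]
eef_rot: [3.141, 0.001, 2.915]
force: [0.2, -0.5, -1.8]
grip_width: 0.0258
grip_force: 20.0
```

Slightly past in y, so I shift −0.5 mm and lower.

Call:
{"api": "step_arm", "payload": {"plan": [[[0,-0.02,0.08,0,0,0],[0,-0.02,0.14,0,0,0],[0,-0.02,0.18,0,0,0],[0,-0.02,0.18,0,0,0]]]}}

```text
time_s: 18.88
ee_pos: [0.4888, 0.2469, 0.1136]
eef_rot: [-3.141, -0.0, 2.915]
force: [0.0, 0.5, -0.8]
grip_width: 0.0254
grip_force: 20.0
```

Call:
{"api": "step_arm", "payload": {"plan": [[[0,0,0.05,0,0,0],[0,0,0.09,0,0,0],[0,0,0.09,0,0,0]]]}}

```text
time_s: 19.13
ee_pos: [0.4892, 0.2474, 0.1113]
eef_rot: [3.14, 0.001, 2.915]
force: [2.3, 4.0, -1.6]
grip_width: 0.0255
grip_force: 20.0
```

The spigot is about 4 mm in, with a light side force. I ease it over by 0.7 mm and continue.

Call:
{"api": "step_arm", "payload": {"plan": [[[-0.007,0.022,0,0,0,0],[-0.007,0.022,0.03,0,0,0],[-0.007,0.022,0.06,0,0,0],[-0.007,0.022,0.08,0,0,0],[-0.007,0.022,0.08,0,0,0]]]}}

```text
time_s: 19.55
ee_pos: [0.4894, 0.2476, 0.1097]
eef_rot: [3.141, 0.001, 2.915]
force: [-2.9, 1.0, 8.5]
grip_width: 0.0254
grip_force: 20.0
```

Call:
{"api": "step_arm", "payload": {"plan": [[[0,0,0,0,0,0]]]}}

```text
time_s: 19.63
ee_pos: [0.4894, 0.2476, 0.1097]
eef_rot: [3.141, 0.001, 2.915]
force: [-2.3, 0.3, 8.6]
grip_width: 0.0255
grip_force: 20.0
```

The lid is seated: upward force with TCP z at 0.1097, as predicted. Release, back off, and look at the lid and the bail.

Call:
{"api": "step_arm", "payload": {"plan": [[[0,0,-0.02,0,0,0],[0,0,-0.02,0,0,0],[0,0,-0.02,0,0,0],[0,0,-0.02,0,0,0],[0,0,-0.02,0,0,0]]], "grip": 0.5}}

```text
time_s: 20.05
ee_pos: [0.4891, 0.2475, 0.1092]
eef_rot: [-3.141, -0.0, 2.915]
force: [-0.6, -0.1, 0.5]
grip_width: 0.047
grip_force: 0.0
```

Call:
{"api": "step_arm", "payload": {"plan": [[[0,0,-0.6,0,0,0],[0,0,-1.8,0,0,0],[0,0,-3.0,0,0,0],[0.5,-1,-4.2,0,0,-1],[1.5,-2,-5.4,0,0,-2],[2.5,-3,-6.4,0,0,-3],[2.5,-4.2,-6.4,0,0,-4],[2.5,-5.4,-6.4,0,0,-5]]]}}

```text
time_s: 20.72
ee_pos: [0.3824, 0.1181, 0.3023]
eef_rot: [-3.141, 0.004, -2.84]
force: [1.4, -0.4, 0.5]
grip_width: 0.0463
grip_force: 0.0
```

```bash
python3 - <<'E'
from h import *
im={n:np.mean([snap(n) for _ in range(2)],0).astype(np.uint8) for n in('scene','top')}
for n in im: np.save(n+'.npy',im[n])
J=np.array([.489,.2474])
print('lid seated flange',[fitring(n,im[n],J,.106,.031) for n in im])
print('hub',[fitring(n,im[n],J,.122,.013,w=.002,span=.006) for n in im])
G={n:cv2.cvtColor(im[n],cv2.COLOR_RGB2GRAY).astype(np.float32) for n in im}
def val(n,P):
    q=pts(n,P); return cv2.remap(G[n],q[:,0].reshape(1,-1),q[:,1].reshape(1,-1),1)[0].mean()
def score(th,yaw,n):
    c,s=np.cos(yaw),np.sin(yaw); y=np.linspace(-.042,.042,40)
    def L(r): X=.075-r*np.cos(th); return np.c_[J[0]+c*X-s*y,J[1]+s*X+c*y,0*y+.137+r*np.sin(th)]
    return val(n,L(.155))-.5*val(n,L(.143))-.5*val(n,L(.167))
for n in im:
    B=sorted([(score(t,y,n),t,y) for t in np.arange(1.4,2.0,.02) for y in np.arange(-.33,-.13,.02)],reverse=True)[:6]
    print(n,np.round(B,3).tolist())
B=sorted([(score(t,y,'scene')+score(t,y,'top'),t,y) for t in np.arange(1.4,2.0,.02) for y in np.arange(-.33,-.13,.02)],reverse=True)[:6]
print(np.round(B,3).tolist())
s=cv2.resize(im['scene'][75:225,170:290],(480,600),interpolation=cv2.INTER_CUBIC); t=cv2.resize(im['top'][140:250,155:250],(320,370),interpolation=cv2.INTER_CUBIC)
o=np.zeros((600,800,3),np.uint8);o[:,:480]=s;o[:370,480:]=t;cv2.imwrite('pics/m1.png',o[:,:,::-1])
plan(.45,.1,.3,1.344)
E
```

```text
lid seated flange [array([31.0513,  0.489 ,  0.2509]), array([38.781 ,  0.4881,  0.2473])]
hub [array([32.0247,  0.4871,  0.2493]), array([10.8364,  0.4895,  0.25  ])]
scene [[46.657, 1.8, -0.25], [46.471, 1.8, -0.23], [46.15, 1.8, -0.27], [45.445, 1.8, -0.21], [45.28, 1.82, -0.23], [44.749, 1.82, -0.21]]
top [[73.289, 1.78, -0.25], [72.272, 1.78, -0.23], [70.758, 1.78, -0.27], [68.669, 1.78, -0.21], [65.729, 1.78, -0.29], [65.14, 1.8, -0.25]]
[[111.797, 1.8, -0.25], [111.277, 1.78, -0.25], [109.977, 1.78, -0.23], [109.874, 1.8, -0.23], [109.291, 1.8, -0.27], [108.478, 1.78, -0.27]]
t 20.92 p [0.3839 0.1179 0.3004] rot [ 3.1416e+00  1.2000e-03 -2.8507e+00] F [ 0.31 -0.43  0.11] gw 0.047 gf 0.0
PLAN [-1.94, -1.204, 0.017] [0.01, 0.01, 19.94] rows>= 1.6
```

View pics/m1.png

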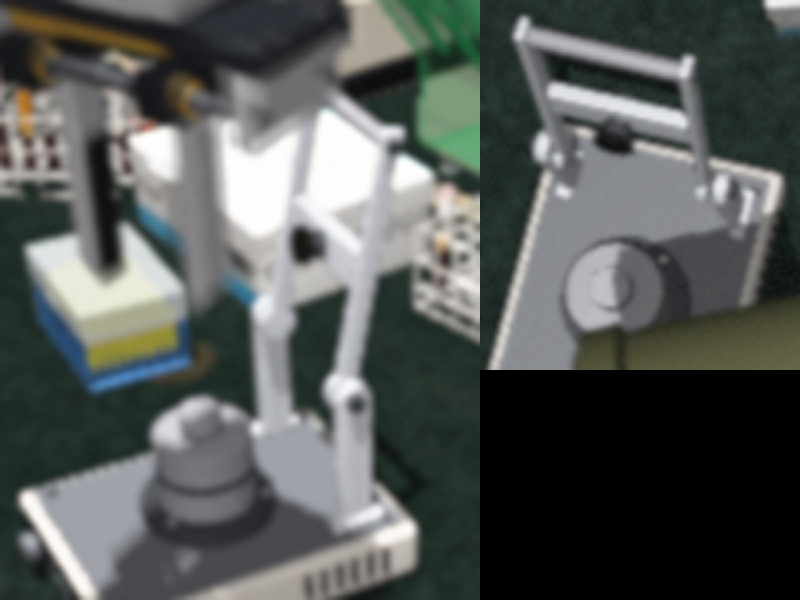

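The lid sits level on the jar. The bail's angle is about 1.79 and the mill's yaw about −0.245 in both views, so the bar is at about (0.594, 0.221, 0.288). I turn the gripper across the bar and grip it from above.

Call:
{"api": "step_arm", "payload": {"plan": [[[0,0,-1.6,0,0,20.1],[0,0,-1.6,0,0,20.1],[0,0,-1.6,0,0,20.1],[0,0,-1.6,0,0,20.1],[0,0,-1.6,0,0,20.1],[0,0,-1.6,0,0,20.1],[0,0,-1.6,0,0,20.1],[0,0,-1.6,0,0,20.1]]]}}

```text
time_s: 21.58
ee_pos: [0.3842, 0.1193, 0.3474]
eef_rot: [-3.14, -0.001, 2.429]
force: [-0.9, 0.1, -0.2]
grip_width: 0.0473
grip_force: 0.0
```

```bash
python3 -c "
from h import *
plan(.5944,.221,.345,1.326);print(ctrl.get_obs()['qpos'])"
```

```text
t 21.58 p [0.3842 0.1193 0.3474] rot [-3.1404e+00 -1.0000e-03  2.4286e+00] F [-0.86  0.08 -0.23] gw 0.0473 gf 0.0
PLAN [-3.082, 7.146, 0.067] [-0.02, -0.0, 10.53] rows>= 5.6
[ 2.09929933e-01 -1.12422704e-01  1.64709455e+00  1.04278663e-04
  1.60850452e+00 -6.47845586e-01]
```

Call:
{"api": "step_arm", "payload": {"plan": [[[-3.08,7.15,0.07,0,0,10.5],[-3.08,7.15,0.07,0,0,10.5],[-3.08,7.15,0.07,0,0,10.5],[-3.08,7.15,0.07,0,0,10.5],[-3.08,7.15,0.07,0,0,10.5],[-3.08,7.15,0.07,0,0,10.5],[-3.08,7.15,0.07,0,0,10.5],[-3.08,7.15,0.07,0,0,10.5]]]}}

```text
time_s: 22.25
ee_pos: [0.5944, 0.2236, 0.3425]
eef_rot: [-3.137, 0.002, 1.429]
force: [-0.4, -1.0, 0.8]
grip_width: 0.0468
grip_force: 0.0
```

```bash
python3 -c "
from h import *
plan(.5944,.221,.345,1.326)"
```

```text
t 22.25 p [0.5944 0.2236 0.3425] rot [-3.1375e+00  1.8000e-03  1.4289e+00] F [-0.43 -1.01  0.84] gw 0.0468 gf 0.0
PLAN [-0.088, 0.011, -0.084] [-0.04, 0.02, 0.98] rows>= 0.1
```

Call:
{"api": "step_arm", "payload": {"plan": [[[-0.08,0,0,0,0,0.98],[-0.08,0,0,0,0,0.98],[-0.08,0,0,0,0,0.98]]]}}

```text
time_s: 22.5
ee_pos: [0.5931, 0.2203, 0.3449]
eef_rot: [-3.14, 0.001, 1.336]
force: [0.3, 0.1, 0.8]
grip_width: 0.0467
grip_force: 0.0
```

```bash
python3 -c "
from h import *
plan(.5944,.221,.273,1.326)"
```

```text
t 22.5 p [0.5931 0.2203 0.3449] rot [-3.1403e+00  7.0000e-04  1.3360e+00] F [0.27 0.12 0.8 ] gw 0.0467 gf 0.0
PLAN [0.036, 0.04, 2.395] [-0.01, 0.01, 0.1] rows>= 1.7
```

Call:
{"api": "step_arm", "payload": {"plan": [[[0.02,0.04,0.6,0,0,0.1],[0.02,0.04,1.2,0,0,0.1],[0.02,0.04,1.8,0,0,0.1],[0.02,0.04,2.4,0,0,0.1],[0.02,0.04,2.4,0,0,0.1],[0.02,0.04,2.4,0,0,0.1]]]}}

```text
time_s: 23.0
ee_pos: [0.5942, 0.2199, 0.2736]
eef_rot: [-3.14, 0.001, 1.325]
force: [-0.3, 0.0, 0.0]
grip_width: 0.0475
grip_force: 0.0
```

Call:
{"api": "step_arm", "payload": {"plan": [[[0,0,0,0,0,0],[0,0,0,0,0,0],[0,0,0,0,0,0],[0,0,0,0,0,0],[0,0,0,0,0,0],[0,0,0,0,0,0]]], "grip": 0.0, "squeeze": 15}}

```text
time_s: 23.5
ee_pos: [0.5944, 0.2195, 0.2742]
eef_rot: [3.141, -0.0, 1.323]
force: [-0.1, -0.7, 1.8]
grip_width: 0.0105
grip_force: 14.2
```

```bash
python3 -c "
from h import *
plan(.5944,.221,.273,1.326)"
```

```text
t 23.5 p [0.5944 0.2195 0.2742] rot [ 3.1413e+00 -2.0000e-04  1.3225e+00] F [-0.06 -0.68  1.81] gw 0.0105 gf 14.24
PLAN [0.048, -0.012, 0.04] [0.0, -0.0, -0.03] rows>= 0.0
```

```bash
python3 -c "
import numpy as np
T=[1.792]+list(np.linspace(1.792,.10,21)[1:])
f=lambda t:np.array([-np.cos(t),-np.sin(t)])*155/30
i=0
for k in(7,7,6):
    a=f(T[i]);print([[0,*(f(t)-a).round(2).tolist(),0,0,0] for t in T[i+1:i+k+1]]);i+=k
"
```

```text
[[0, -0.43, -0.08, 0, 0, 0], [0, -0.87, -0.12, 0, 0, 0], [0, -1.3, -0.12, 0, 0, 0], [0, -1.74, -0.09, 0, 0, 0], [0, -2.17, -0.02, 0, 0, 0], [0, -2.59, 0.08, 0, 0, 0], [0, -3.01, 0.23, 0, 0, 0]]
[[0, -0.4, 0.18, 0, 0, 0], [0, -0.78, 0.38, 0, 0, 0], [0, -1.15, 0.62, 0, 0, 0], [0, -1.49, 0.89, 0, 0, 0], [0, -1.81, 1.19, 0, 0, 0], [0, -2.1, 1.52, 0, 0, 0], [0, -2.37, 1.87, 0, 0, 0]]
[[0, -0.23, 0.37, 0, 0, 0], [0, -0.44, 0.76, 0, 0, 0], [0, -0.6, 1.16, 0, 0, 0], [0, -0.74, 1.58, 0, 0, 0], [0, -0.84, 2.0, 0, 0, 0], [0, -0.9, 2.43, 0, 0, 0]]
```

Call:
{"api": "step_arm", "payload": {"plan": [[[0,-0.43,-0.08,0,0,0],[0,-0.87,-0.12,0,0,0],[0,-1.3,-0.12,0,0,0],[0,-1.74,-0.09,0,0,0],[0,-2.17,-0.02,0,0,0],[0,-2.59,0.08,0,0,0],[0,-3.01,0.23,0,0,0],[0,-3.01,0.23,0,0,0]]]}}

```text
time_s: 24.17
ee_pos: [0.5053, 0.2421, 0.2672]
eef_rot: [-3.141, 0.0, 1.323]
force: [-2.5, -0.2, 1.3]
grip_width: 0.0104
grip_force: 15.0
```

Call:
{"api": "step_arm", "payload": {"plan": [[[0,-0.4,0.18,0,0,0],[0,-0.78,0.38,0,0,0],[0,-1.15,0.62,0,0,0],[0,-1.49,0.89,0,0,0],[0,-1.81,1.19,0,0,0],[0,-2.1,1.52,0,0,0],[0,-2.37,1.87,0,0,0],[0,-2.37,1.87,0,0,0]]]}}

```text
time_s: 24.83
ee_pos: [0.4373, 0.2594, 0.2096]
eef_rot: [-3.14, 0.001, 1.323]
force: [1.8, 2.8, -5.3]
grip_width: 0.0102
grip_force: 15.0
```

Call:
{"api": "step_arm", "payload": {"plan": [[[0,-0.23,0.37,0,0,0],[0,-0.44,0.76,0,0,0],[0,-0.6,1.16,0,0,0],[0,-0.74,1.58,0,0,0],[0,-0.84,2.0,0,0,0],[0,-0.9,2.43,0,0,0],[0,-0.9,2.43,0,0,0]]]}}

```text
time_s: 25.42
ee_pos: [0.413, 0.2658, 0.1371]
eef_rot: [3.14, -0.0, 1.322]
force: [6.7, 0.3, -3.5]
grip_width: 0.0101
grip_force: 15.0
```

Call:
{"api": "step_arm", "payload": {"plan": [[[0,0,0,0,0,0]]]}}

```text
time_s: 25.5
ee_pos: [0.4132, 0.2658, 0.1382]
eef_rot: [3.14, -0.0, 1.322]
force: [5.5, -1.0, -2.9]
grip_width: 0.0105
grip_force: 15.0
```

Call:
{"api": "step_arm", "payload": {"plan": [[[0,0.04,0.15,0,0,0],[0,0.03,0.3,0,0,0],[0,0.02,0.45,0,0,0],[0,0.02,0.5,0,0,0],[0,0.02,0.5,0,0,0],[0,0.02,0.5,0,0,0]]]}}

```text
time_s: 26.0
ee_pos: [0.4128, 0.2661, 0.1242]
eef_rot: [-3.141, -0.001, 1.322]
force: [-6.8, 0.4, 9.1]
grip_width: 0.01
grip_force: 15.0
```

Call:
{"api": "step_arm", "payload": {"plan": [[[0,0,0.05,0,0,0],[0,0,0.08,0,0,0],[0,0,0.08,0,0,0]]]}}

```text
time_s: 26.25
ee_pos: [0.413, 0.2665, 0.1226]
eef_rot: [3.141, -0.002, 1.322]
force: [-9.9, 1.7, 18.1]
grip_width: 0.0103
grip_force: 15.0
```

The force has risen to 18 N near the expected home height, so it looks like the stop. I release, then press with closed fingertips from above to check that the bar is home (its top should be at 0.1425).

Call:
{"api": "step_arm", "payload": {"plan": [[[0,0,-0.06,0,0,0],[0,0,-0.06,0,0,0],[0,0,-0.06,0,0,0]]], "grip": 0.35}}

```text
time_s: 26.5
ee_pos: [0.4128, 0.2657, 0.1226]
eef_rot: [3.141, -0.0, 1.322]
force: [-0.2, 0.1, -0.1]
grip_width: 0.0268
grip_force: 0.0
```

Call:
{"api": "step_arm", "payload": {"plan": [[[0,0,-0.7,0,0,0],[0,0,-1.5,0,0,0],[0,0,-1.6,0,0,0],[0,0,-1.6,0,0,0]]]}}

```text
time_s: 26.83
ee_pos: [0.413, 0.2659, 0.1715]
eef_rot: [3.14, -0.002, 1.322]
force: [0.5, -0.1, -0.7]
grip_width: 0.0328
grip_force: 0.0
```

Call:
{"api": "step_arm", "payload": {"plan": [[[0,0,0,0,0,0],[0,0,0,0,0,0],[0,0,0,0,0,0],[0,0,0,0,0,0],[0,0,0,0,0,0]]], "grip": 0.0}}

```text
time_s: 27.25
ee_pos: [0.4122, 0.2656, 0.17]
eef_rot: [-3.141, 0.001, 1.322]
force: [-0.3, 0.1, 0.6]
grip_width: 0.0032
grip_force: 0.0
```

```bash
python3 -c "
from h import *
plan(.413,.2663,.1445,1.326)"
```

```text
t 27.25 p [0.4122 0.2656 0.17  ] rot [-3.1410e+00  6.0000e-04  1.3224e+00] F [-0.3   0.14  0.6 ] gw 0.0032 gf 0.0
PLAN [0.029, 0.022, 0.85] [-0.01, 0.01, -0.03] rows>= 0.6
```

Call:
{"api": "step_arm", "payload": {"plan": [[[0,0.02,0.4,0,0,0],[0,0.02,0.8,0,0,0],[0,0.02,0.88,0,0,0],[0,0.02,0.92,0,0,0],[0,0.02,0.92,0,0,0]]]}}

```text
time_s: 27.67
ee_pos: [0.4128, 0.2655, 0.143]
eef_rot: [-3.141, 0.0, 1.322]
force: [0.8, 0.2, -0.4]
grip_width: 0.0007
grip_force: 0.0
```

Call:
{"api": "step_arm", "payload": {"plan": [[[0,0,0.05,0,0,0],[0,0,0.05,0,0,0]]]}}

```text
time_s: 27.83
ee_pos: [0.4131, 0.2657, 0.1425]
eef_rot: [3.141, -0.001, 1.322]
force: [-3.4, -3.1, 9.0]
grip_width: 0.0
grip_force: 4.6
```

Call:
{"api": "step_arm", "payload": {"plan": [[[0,0,0.06,0,0,0],[0,0,0.06,0,0,0],[0,0,0.06,0,0,0]]]}}

```text
time_s: 28.08
ee_pos: [0.4132, 0.2658, 0.1421]
eef_rot: [3.14, -0.001, 1.323]
force: [-10.7, -6.0, 27.0]
grip_width: 0.0005
grip_force: 13.4
```

Call:
{"api": "step_arm", "payload": {"plan": [[[0,0,-0.6,0,0,0],[0,0,-1.8,0,0,0],[0,0,-3,0,0,0],[0,-1,-3.6,0,0,0],[0,-2.2,-3.6,0,0,0],[-2,-2.2,-3.6,0,0,0],[-3.2,-2.2,-3.6,0,0,0],[-4,-2.2,-3.6,0,0,0]]]}}

```text
time_s: 28.75
ee_pos: [0.3181, 0.1647, 0.2477]
eef_rot: [3.141, -0.0, 1.326]
force: [0.6, -1.4, -0.0]
grip_width: 0.0005
grip_force: 0.0
```

```bash
python3 - <<'E'
from h import *
im={n:np.mean([snap(n) for _ in range(2)],0).astype(np.uint8) for n in('scene','top')}
J=np.array([.489,.2474])
G={n:cv2.cvtColor(im[n],cv2.COLOR_RGB2GRAY).astype(np.float32) for n in im}
def val(n,P):
    q=pts(n,P); return cv2.remap(G[n],q[:,0].reshape(1,-1),q[:,1].reshape(1,-1),1)[0].mean()
def score(th,yaw,n):
    c,s=np.cos(yaw),np.sin(yaw); y=np.linspace(-.042,.042,40)
    def L(r,dz=0): X=.075-r*np.cos(th); return np.c_[J[0]+c*X-s*y,J[1]+s*X+c*y,0*y+.137+r*np.sin(th)+dz]
    return val(n,L(.155))-.5*val(n,L(.143))-.5*val(n,L(.167))
B=sorted([(score(t,-.245,'scene'),t) for t in np.arange(-.1,.3,.01)],reverse=True)[:5]
print(np.round(B,3).tolist())
print('lid flange scene',fitring('scene',im['scene'],J,.106,.031))
for q in('pad','lid','large_0'): print(q,[(np.round(d['at'],1).tolist(),round(d['confidence'],2)) for d in ctrl.place_of(q,'scene')[:4]])
print(proj('scene',(*J,.092)),proj('scene',(*J,.122)))
plan(.4,.3,.3,1.3)
E
```

```text
[[75.57, -0.01], [75.059, -0.0], [74.292, -0.02], [72.873, 0.01], [71.331, -0.03]]
lid flange scene [18.8371  0.4861  0.2453]
pad []
lid [([284.6, 331.4], 0.89), ([243.9, 264.9], 0.66), ([377.9, 258.9], 0.62), ([185.3, 179.4], 0.59)]
large_0 [([330.6, 296.3], 0.6)]
[220.43817575 186.35184865] [219.51410521 176.30238713]
t 29.1 p [0.3197 0.1662 0.2476] rot [-3.1414 -0.      1.3231] F [ 0.03  0.57 -0.02] gw 0.0005 gf 0.0
PLAN [4.981, 1.501, -1.748] [-0.0, 0.0, 0.22] rows>= 3.9
```

The bar sits on a stiff stop at 0.142 and the image fit gives an angle of about 0. The lid is under the pad, and the third large ball is still in the rack.

```bash
python3 -c "
from h import *
print(ctrl.hand_in())"
```

```text
the job is handed in; nothing more can be done
None
```

The ball mill is ready and handed in at about 29 s of the 72 s allowed: two large balls are in the jar, the lid is seated, and the bail is fully home against its stop. The third large ball was still on its rail at the last look; the arm never worked near the timer, vial or smaller balls, though I did not re-check them at the end.

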